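# Park the mallet in its ring

## Robot

A 6-joint arm with a two-finger parallel gripper is mounted at the origin on the work surface. World frame = base frame: x ahead of the robot, y to its left, z up, the work surface at z = 0. Lengths are in m, angles in rad, forces in N, time in s.
With the tool pointing down it reaches from about 0.35 to 0.975 m from the base axis. Payload 4.9 kg.
Tool frame: the origin (TCP) lies between the finger pads, 19 mm behind the fingertips; this is the grasp point; z points along the fingers, y is the line along which they close (so a half turn about z gives the same grasp; the last joint's range is limited). The gripper opens to 85 mm and grips with 20 to 120 N. Pads are 22 mm wide; open, the fingers measure 114 mm over their backs; the gripper's body (76 mm by 85 mm) begins 54 mm behind the grasp point. The pads swing forward as they close: fully open they stand 13 mm farther back than shut.
Start: joints at [-1.292, 0.053, 1.613, -0, 1.476, -0.119], TCP at [0.242, -0.576, 0.25] pointing down, gripper open.
Joint ranges: [-3.01, 3.01], [-1.01, 2.22], [0.06, 2.58], [-1.02, 4.17], [0.09, 2.62], [-3.14, 3.14]. Speed limits (rad/s): [2.57, 2.57, 3.14, 3.14, 3.14, 3.14].

## Interface

Orientations are given as a rotation vector (axis times angle).
In Python, from station import ctrl, optics gives the robot as it stands.
- The arm moves only by the shell command python3 -m handwheel 'ROWS' [OPENING] [FORCE]. ROWS is JSON, a list of rows, each an object of numbers: "tx", "ty", "tz": the shift along the tool's x, y, z in mm; "roll": the turn about the tool's z in rad. A call has 1 to 12 rows; each row shifts and turns the commanded pose from where the row before left it, along the tool's axes as they then stand; what a row does not reach is not made up. A row lasts 1/12 s, in which the tool goes at most 41.7 mm and 7.16 degrees, less where a joint would pass 70% of its speed; a pose out of reach is approached as far as the arm can. A call with a gripper value outside its range is refused whole. OPENING is the finger opening in mm, from 0 to 85.4, set as the call begins (- or left out, the last holds). The fingers move at their own pace and stop on an object; FORCE is the grip in N (left out, the last holds). Time passes only in rows, so rows that do not move let the fingers close. It gives the time, the measured TCP pose, the force, the opening and the grip force at its end, in the units of the state.
- ctrl.get_obs(): the state, without advancing time (a new reading comes with each control period).
- optics.get_image(name): name is "scene" or "side" or "wrist"; returns (picture, depth): 480x640x3 uint8, red, green, blue; 480x640 float32, m along the optical axis (not along the pixel's ray), 0 where there is no reading.
- optics.camera_params(name): a dict with "mtx" (3x3 intrinsics, pixels), "extrinsics" (4x4, takes a point from camera to world coordinates); the wrist camera has in their place "tool_from_camera" (4x4, takes a point from camera to tool coordinates, whose origin is the TCP and whose axes are the flange's). Camera axes: x right, y down, z forward; pixel columns grow to the right and rows downward; lengths in m; the calibration is good to about 2 mm. The wrist camera is an equidistant fisheye: a pixel r from the principal point sees the ray r / f radians off the axis. A picture is of the moment at which its call begins: read the wrist's pose just before it. camera_params takes no time and is no camera call.
- ctrl.finish_job(): hands the job in; it is judged then, once.
The state is a dict: "t": time; "q": joint angles; "dq": joint speeds; "effort": joint torques, N m; "tool_pos": TCP position; "tool_rot": TCP orientation; "contact_force": force on the tool from outside, world axes, zero at the start; "wrist_torque": the same for the moment, N m; "opening": finger opening in m; "grip_force": force on a finger pad.
Only numpy, scipy, OpenCV 4.12 (cv2) and the standard library are available. Lean on these libraries where they do the work, as an engineer would, in place of code of your own. Each camera call takes 0.05 s, during which the arm holds its last target. There are 200 camera calls.

## Task

The small soft-faced mallet was left hanging in the open yellow fork. Put it away in the blue ring of the parking stand: handle first down through the ring, pushed gently past the ring's spring rollers until the underside of the head sits fully home on the ring, then let go. Never push or knock hard on the stand, and leave everything else on the bench where it is.

Things in the scene. Friction and masses are not known exactly. Their poses are not given: they have to be found in the camera images.
- mallet: Soft-faced mallet, 0.32 to 0.48 kg, hanging head up in the fork. Origin: centre of the head's flat underside, where the handle leaves it; z up through the head, x along the head. Black head block 60 (x) by 34 (y) by 40 (z) mm, red round face at +x, white at -x (39 mm across), 94 mm long overall. Orange round handle, 22 mm across, 110 mm straight down along -z. Nothing else holds it
- mallet_grip (a point): good TCP point on the head, 25 mm above its underside: from above, fingers closing along the mallet's y on the block's 34 mm sides, tips kept 4 mm or more above the underside
- mallet_tip (a point): centre of the handle's lower end, 110 mm below the head's underside; the end is 16 mm across, bevelled to the 22 mm handle over 4 mm. Higher up the handle carries an aluminium ferrule, 26.4 mm across, tapered at both ends, from 21 to 30 mm below the head's underside
- fork: Fixed open fork the mallet hangs in. Origin: on the table under the middle of the mallet's place (the mallet is within 7 mm of it). Two yellow prongs along x, 32 mm gap, each 14 mm wide, tops 125 mm high, slot open to -x; post at x = +49 to +71 mm; grey foot 140 by 140 mm. Nothing on it is higher than the prongs. The head lies across them, along y
- stand: Fixed parking stand: steel foot 150 by 170 mm, two posts and a rail along y at x = +62 mm; on the rail a clamped carriage with the flat blue ring (outside 72 mm, hole 29 mm across, 10 mm thick), its top 125 mm above the table and the highest part. Origin: on the table under the ring's middle place. z up. The mallet's head may point any way on the ring
- ring_mid (a point): on the stand, at the height of the ring's top, the ring's MIDDLE place on the rail, not the ring. The ring's true centre is at stand x = 0 and anywhere from 22 mm to -22 mm along the stand's y from here; its place is not measured: see or feel for the hole. It is clamped; pushing does not shift it. Knocks over 60 N are too hard: touch at about 10 mm/s
- catch (a point): on the stand, 17 mm below point ring_mid: level of two spring rollers under the ring, at stand +x and -x of the hole, 23 mm apart. The bare handle passes; the ferrule needs about 8 to 11 N of downward force in all, more than the mallet's weight. It binds with the head about 15 to 9 mm above the ring, clicks through, and the head then lands on the ring, a firm stop
- tamper: bystander: steel coffee tamper standing on its 58 mm base, 80 mm tall; origin under its base
- basket: bystander: small steel filter bowl, 68 mm wide, 26 mm high; origin under its base
- jar: bystander: jar with blue cap, 52 mm wide, 70 mm tall; origin under its base
- cup: bystander: white mug, 72 mm wide, 60 mm tall; origin under its base
- driver: bystander: red-handled screwdriver lying flat
- wrench: bystander: steel wrench lying flat
- portafilter: bystander: steel filter holder 68 mm wide, 30 mm high, with a dark wooden handle 160 mm out along its -x; origin under the centre of the steel bowl
Not all that is in view belongs to the job. What is shaped like the mallet but pink is not meant.

How it is judged:
On the way, in this order (a step that is already met when the one before it is completed fails the run):
1. the mallet is carried upright to above the ring: handle end higher than the ring's top, within 20 mm (x) and 40 mm (y) of the ring's middle position (x of mallet_tip in the frame of stand between -0.02 and 0.02 m and y of mallet_tip in the frame of stand between -0.04 and 0.04 m and z of mallet_tip in the frame of stand above 0.122 m and angle between mallet's own z axis and vertical below 0.35 rad), for 0.04 s.
2. the handle is in the ring: its end at least 30 mm below the ring's top while the head is still above it (x of mallet_tip in the frame of stand between -0.02 and 0.02 m and y of mallet_tip in the frame of stand between -0.04 and 0.04 m and z of mallet_tip in the frame of stand between 0.03 and 0.095 m and z of mallet in the frame of stand above 0.132 m), for 0.04 s.
At the end, for the whole second after the job is handed in: The mallet hangs at rest in the ring, let go, upright within 0.1 rad, its handle down through the ring and the underside of its head within 4 mm of the ring's top (z of mallet in the frame of stand between 0.121 and 0.129 m and x of mallet in the frame of stand between -0.008 and 0.008 m and y of mallet in the frame of stand between -0.028 and 0.028 m and x of mallet_tip in the frame of stand between -0.012 and 0.012 m and y of mallet_tip in the frame of stand between -0.032 and 0.032 m and angle between mallet's own z axis and vertical below 0.1 rad and linear speed of mallet below 0.02 m/s and contact force between the fingers and mallet below 0.05 N); the robot touches nothing.
It fails at once if the mallet pushes or knocks the stand with more than 60 N (contact force between mallet and stand above 60 N).
It fails at once if the fingers push or knock the stand with more than 60 N (contact force between the fingers and stand above 60 N).
It fails at once if one of the other things on the bench is moved by more than 30 mm (distance of any of tamper, basket, jar, cup, driver, wrench, portafilter from where it was at the start of the episode above 0.03 m).
It also fails if it takes over 72 s, if anything falls off the work surface, if the arm or the gripper's body presses on something with over 40 N, if the wrist force passes 120 N, or if a joint passes its speed limit or range.

## Working session

There is one attempt and no reset: what is moved stays moved. The work goes in short steps, Python scripts to look and compute and a shell command to move; the robot and the scene stay as the last step left them, time stands still between calls to the robot, and variables do not carry over. Pictures are saved under pics/ and viewed, at most 10 in all, crops included, and the job is handed in when it is done.

```bash
mkdir -p pics; ls; python3 - <<'E'
from station import ctrl, optics
import cv2, numpy as np
o=ctrl.get_obs(); print(o)
for n in ["scene","side"]:
    im,d=optics.get_image(n); np.savez(f"pics/{n}0.npz",im=im,d=d); cv2.imwrite(f"pics/{n}0.png",im[:,:,::-1])
    p=optics.camera_params(n); print(n,p)
print(optics.camera_params("wrist"))
E
```

```text
pics
{'t': 0.0, 'q': array([-1.29201201e+00,  5.33918685e-02,  1.61428658e+00,  4.34183781e-05,
        1.47598449e+00, -1.18977158e-01]), 'dq': array([ 6.99130099e-04,  3.44497764e-04,  1.34351890e-03,  7.87284613e-05,
       -8.88485355e-04, -8.55661771e-04]), 'effort': array([ 2.68477903e-03, -3.93677437e+01, -3.70173275e+01, -8.13485258e-06,
        7.04422957e-03, -6.60351390e-06]), 'tool_pos': array([ 0.24196158, -0.57563867,  0.2487457 ]), 'tool_rot': array([-3.07764151e+00, -6.20276738e-01,  1.91771211e-04]), 'contact_force': array([-0.20406306,  0.41124042, -0.34293451]), 'wrist_torque': array([ 0.01411365,  0.03607494, -0.04249344]), 'grip_force': 0.0, 'opening': 0.08550439418175075}
scene {'mtx': array([[483.53735784,   0.        , 313.29834387],
       [  0.        , 483.53735784, 234.56413436],
       [  0.        ,   0.        ,   1.        ]]), 'extrinsics': array([[ 0.4588727 ,  0.70453268, -0.54135898,  1.20131804],
       [ 0.8884975 , -0.36580333,  0.27705616, -0.30977516],
       [-0.0028358 , -0.60812961, -0.79383269,  1.08954088],
       [ 0.        ,  0.       
[... 284 characters left out ...]
0.26418575,  0.55146329, -0.7912611 ,  1.01694296],
       [ 0.00831234, -0.81907638, -0.57362425,  0.8382929 ],
       [ 0.        ,  0.        ,  0.        ,  1.        ]])}
{'mtx': array([[371.64829954,   0.        , 313.01638206],
       [  0.        , 371.64829954, 237.85962419],
       [  0.        ,   0.        ,   1.        ]]), 'tool_from_camera': array([[-7.76482044e-04, -9.52195115e-01, -3.05489543e-01,
         7.81954736e-02],
       [ 9.99999136e-01, -1.06343537e-03,  7.72912178e-04,
        -6.88538187e-04],
       [-1.06083158e-03, -3.05488679e-01,  9.52195118e-01,
        -1.24075878e-01],
       [ 0.00000000e+00,  0.00000000e+00,  0.00000000e+00,
         1.00000000e+00]])}
```

View pics/scene0.png

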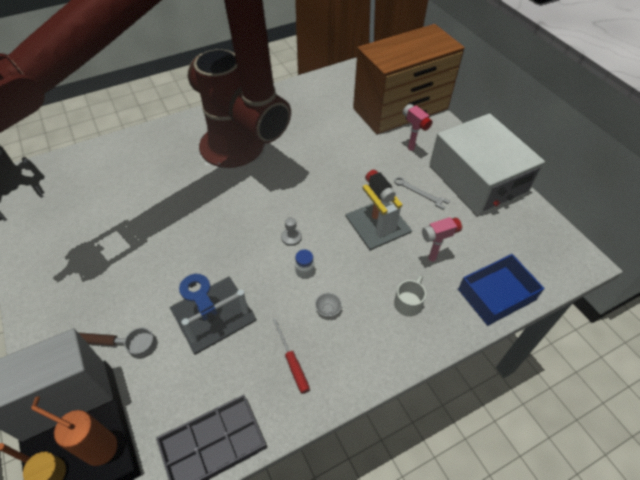

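View pics/side0.png

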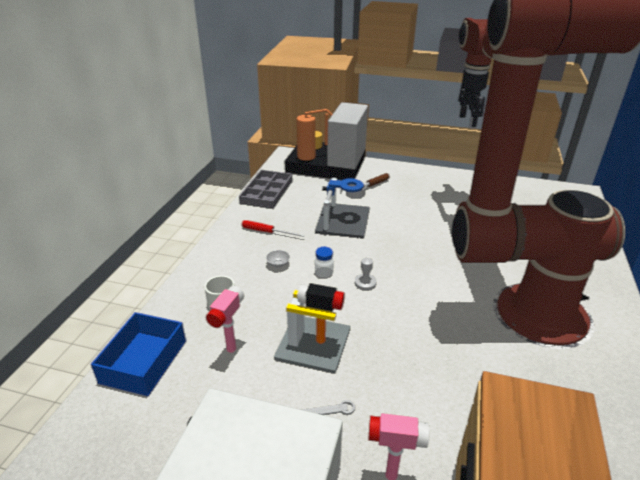

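The scene view shows the black-headed mallet at (378,185) in the yellow fork and the blue ring at (195,287). In the side view they are at (320,298) and (346,185). The pink decoys are separate from both. Next I measure positions by depth.

```bash
cat > h.py <<'E'
import numpy as np, cv2
from scipy.optimize import least_squares
from station import ctrl, optics
def cloud(n,d):
    p=optics.camera_params(n);K=p["mtx"];E=p["extrinsics"]
    v,u=np.mgrid[:480,:640]; P=np.stack([(u-K[0,2])/K[0,0]*d,(v-K[1,2])/K[1,1]*d,d],-1)
    return P@E[:3,:3].T+E[:3,3]
def hsv(im): return cv2.cvtColor(im,cv2.COLOR_RGB2HSV).astype(int)
E
python3 - <<'E'
from h import *
box={"scene":((175,265,225,315),(355,160,420,250)),"side":((325,172,368,198),(270,280,355,372))}
for n in box:
    z=np.load(f"pics/{n}0.npz");im,d=z["im"],z["d"];P=cloud(n,d);H=hsv(im)
    def sel(b,m):
        k=np.zeros((480,640),bool);k[b[1]:b[3],b[0]:b[2]]=1
        return P[k&m&(d>0)]
    blue=(abs(H[...,0]-112)<14)&(H[...,1]>120)&(H[...,2]>50)
    Q=sel(box[n][0],blue);print(n,"blue",len(Q),np.percentile(Q,[5,50,95],axis=0).round(3).tolist())
    T=Q[(Q[:,2]>.118)&(Q[:,2]<.133)];print(' top',len(T),T.min(0).round(3),T.max(0).round(3))
    b=box[n][1];hi=P[...,2]
    for nm,m in dict(black=(H[...,2]<60)&(hi>.13),red=((H[...,0]<6)|(H[...,0]>174))&(H[...,1]>150)&(hi>.13),white=(H[...,1]<60)&(H[...,2]>130)&(hi>.135),yellow=(abs(H[...,0]-25)<6)&(H[...,1]>140)&(hi>.1),orange=(abs(H[...,0]-11)<5)&(H[...,1]>150)&(hi<.12),top=(hi>.158)&(hi<.18)).items():
        Q=sel(b,m)
        if len(Q):
            c,s,_=cv2.minAreaRect(Q[:,:2].astype(np.float32)) if len(Q)>3 else (0,0,0)
            print(nm,len(Q),np.median(Q,0).round(4),Q.min(0).round(3),Q.max(0).round(3),np.round(c,3),np.round(s,3),_)
E
```

```text
scene blue 654 [[0.524, -0.314, 0.115], [0.569, -0.286, 0.124], [0.617, -0.263, 0.127]]
 top 609 [ 0.516 -0.321  0.118] [ 0.624 -0.257  0.13 ]
black 260 [0.4938 0.2407 0.1635] [0.464 0.234 0.13 ] [0.521 0.266 0.17 ] [0.492 0.249] [0.057 0.032] 1.6450095176696777
red 28 [0.4562 0.2465 0.1631] [0.45  0.235 0.155] [0.464 0.257 0.169] [0.457 0.246] [0.022 0.013] 81.24272918701172
white 55 [0.5327 0.2491 0.1619] [0.522 0.237 0.145] [0.539 0.27  0.168] [0.531 0.254] [0.017 0.033] 0.060075290501117706
yellow 228 [0.5213 0.2292 0.1247] [0.457 0.22  0.104] [0.563 0.28  0.13 ] [0.511 0.25 ] [0.059 0.107] 89.34903717041016
top 339 [0.497  0.2504 0.1641] [0.445 0.234 0.158] [0.542 0.27  0.17 ] [0.493 0.252] [0.036 0.097] 89.64881896972656
side blue 350 [[0.523, -0.504, 0.017], [0.565, -0.276, 0.123], [0.618, -0.255, 0.126]]
 top 280 [ 0.516 -0.324  0.118] [ 0.618 -0.25   0.129]
black 565 [0.493  0.2683 0.1596] [0.464 0.237 0.13 ] [0.522 0.273 0.168] [0.493 0.255] [0.036 0.057] 89.60607147216797
red 169 [0.4557 0.2667 0.1579] [0.446 0.245 0.137] [0.466 0.274 0.167] [0.456 0.259] [0.029 0.02 ] 88.67393493652344
white 134 [0.5298 0.2618 0.1589] [0.446 0.236 0.137] [0.539 0.274 0.167] [0.495 0.248] [0.096 0.034] 16.731355667114258
yellow 431 [0.5089 0.2797 0.1236] [0.456 0.224 0.111] [0.561 0.286 0.131] [0.509 0.255] [0.061 0.105] 89.34021759033203
orange 193 [0.4919 0.2622 0.0537] [0.484 0.257 0.014] [0.503 0.266 0.09 ] [0.493 0.262] [0.019 0.009] 2.1571311950683594
top 504 [0.491  0.2576 0.1637] [0.446 0.236 0.158] [0.539 0.273 0.168] [0.493 0.254] [0.037 0.093] 89.4321517944336
```

```bash
python3 - <<'E'
import cv2,numpy as np
a=cv2.imread("pics/scene0.png")[155:255,340:430];b=cv2.imread("pics/side0.png")[275:375,265:355]
c=cv2.imread("pics/scene0.png")[265:355,160:260];
cv2.imwrite("pics/c1.png",np.hstack([cv2.resize(x,(390,390),interpolation=cv2.INTER_CUBIC) for x in (a,b)]))
E
```

```text
(no output)
```

View pics/c1.png

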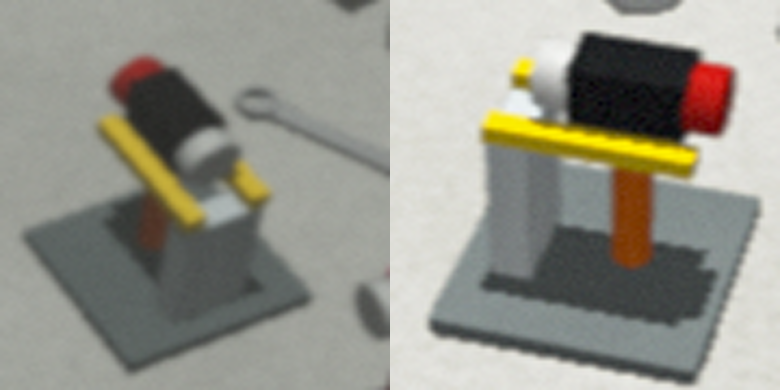

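The crop shows the head lying along the prongs (world x) with red toward −x, so the fingers must close along world y. Now I fit the ring.

```bash
python3 - <<'E'
from h import *
for n,b in {"scene":(170,260,260,355),"side":(320,172,372,200)}.items():
    z=np.load(f"pics/{n}0.npz");im,d=z["im"],z["d"];P=cloud(n,d);H=hsv(im)
    k=np.zeros((480,640),bool);k[b[1]:b[3],b[0]:b[2]]=1
    p=optics.camera_params(n);K=p["mtx"];E=p["extrinsics"]
    blue=(abs(H[...,0]-112)<14)&(H[...,1]>120)&(H[...,2]>50)&k&(P[...,2]>.1)
    m=(blue*255).astype(np.uint8)
    cs,hi=cv2.findContours(m,cv2.RETR_CCOMP,cv2.CHAIN_APPROX_NONE)
    for c,h in zip(cs,hi[0]):
        if len(c)<8: continue
        uv=c[:,0].astype(float); r=np.c_[(uv-K[:2,2])/K[0,0],np.ones(len(uv))]@E[:3,:3].T
        X=E[:3,3]+r*((.125-E[2,3])/r[:,2:])
        f=least_squares(lambda q:np.hypot(X[:,0]-q[0],X[:,1]-q[1])-q[2],[.552,-.287,.036],loss='soft_l1',f_scale=.002)
        print(n,'hole' if h[3]>=0 else 'outer',len(c),f.x.round(4),X[:,:2].min(0).round(3),X[:,:2].max(0).round(3))
    Q=P[k&(P[...,2]>.09)&~blue&(P[...,2]<.14)]; 
    Q=P[(abs(P[...,0]-.58)<.13)&(abs(P[...,1]+.287)<.14)&(P[...,2]<.025)&(H[...,2]<110)&(P[...,2]>.004)]
    print('foot',len(Q),cv2.minAreaRect(Q[:,:2].astype(np.float32)))
    Q=P[(abs(P[...,0]-.58)<.13)&(abs(P[...,1]+.287)<.14)&(P[...,2]>.07)&~blue&(P[...,2]<.13)&(P[...,0]>.58)]
    print('rail',len(Q),cv2.fitLine(Q[:,:2].astype(np.float32),cv2.DIST_HUBER,0,.01,.01).ravel() if len(Q)>5 else 0)
E
```

```text
scene outer 104 [ 0.564  -0.2875  0.0408] [ 0.518 -0.321] [ 0.63  -0.257]
scene hole 39 [ 0.551  -0.2885  0.0175] [ 0.533 -0.308] [ 0.569 -0.27 ]
foot 2702 ((0.5714885592460632, -0.3065387010574341), (0.15420067310333252, 0.24274729192256927), 6.082085609436035)
rail 523 [ 0.1049768  -0.99447465  0.61412036 -0.26961604]
side outer 84 [ 0.5607 -0.2741  0.0429] [ 0.515 -0.32 ] [ 0.617 -0.226]
side hole 18 [ 0.5477 -0.2798  0.0112] [ 0.534 -0.291] [ 0.56  -0.268]
foot 1283 ((0.5697358846664429, -0.3020727336406708), (0.14472433924674988, 0.24655145406723022), 4.7017316818237305)
rail 183 [ 0.06162273 -0.9980995   0.60463256 -0.24117842]
```

```bash
python3 -m handwheel '[{"tz":-30,"roll":0.1},{"tz":-30,"roll":0.1},{"roll":0.1},{"roll":0.098}]' 85 40; python3 -m handwheel --help 2>&1 | head -5
```

```text
invalid input: not JSON, or not a number$[0]: bad value
```

```bash
python3 -c "
from h import *
o=ctrl.get_obs();print(o['t'],o['tool_pos'],o['tool_rot'])"; python3 -m handwheel '[{"tx":0,"ty":0,"tz":-30,"roll":0.1},{"tx":0,"ty":0,"tz":-30,"roll":0.1},{"tx":0,"ty":0,"tz":0,"roll":0.1},{"tx":0,"ty":0,"tz":0,"roll":0.098}]' 85 40
```

```text
0.1 [ 0.24196625 -0.57568213  0.24886072] [-3.07782289e+00 -6.20316648e-01  2.07060736e-04]
t: 0.43
tool_pos: [0.2424, -0.5771, 0.3129]
tool_rot: [3.137, -0.008, 0.002]
contact_force: [0.3, 0.2, 0.3]
opening: 0.0847
grip_force: 0.0
```

```bash
python3 -m handwheel '[{"tx":15,"ty":-14,"tz":0,"roll":0},{"tx":28,"ty":-26,"tz":0,"roll":0},{"tx":28,"ty":-26,"tz":0,"roll":0},{"tx":28,"ty":-26,"tz":0,"roll":0},{"tx":28,"ty":-26,"tz":0,"roll":0},{"tx":28,"ty":-26,"tz":0,"roll":0},{"tx":28,"ty":-26,"tz":0,"roll":0},{"tx":28,"ty":-26,"tz":0,"roll":0},{"tx":28,"ty":-26,"tz":0,"roll":0},{"tx":28,"ty":-26,"tz":0,"roll":0},{"tx":28,"ty":-26,"tz":0,"roll":0},{"tx":14,"ty":-15,"tz":0,"roll":0}]'
python3 -m handwheel '[{"tx":0,"ty":0,"tz":0,"roll":0},{"tx":0,"ty":0,"tz":0,"roll":0}]'
cat >> h.py <<'E'
from scipy.spatial.transform import Rotation as R
def wrist(name):
    o=ctrl.get_obs(); im,d=optics.get_image("wrist"); p=optics.camera_params("wrist")
    T=np.eye(4);T[:3,:3]=R.from_rotvec(o["tool_rot"]).as_matrix();T[:3,3]=o["tool_pos"]
    M=T@p["tool_from_camera"];cv2.imwrite(f"pics/{name}.png",im[:,:,::-1]);np.savez(f"pics/{name}.npz",im=im,d=d,M=M)
    return im,d,M,p["mtx"]
def rays(uv,K,M):
    a=(np.asarray(uv,float)-K[:2,2])/K[0,0];r=np.linalg.norm(a,axis=-1,keepdims=True)
    v=np.concatenate([a*np.sinc(r/np.pi),np.cos(r)],-1)
    return v@M[:3,:3].T
def onplane(uv,z,K,M):
    v=rays(uv,K,M);return M[:3,3]+v*((z-M[2,3])/v[...,2:])
def wcloud(d,K,M):
    v,u=np.mgrid[:480,:640];r=rays(np.stack([u,v],-1),K,M);ax=r@M[:3,2]
    return M[:3,3]+r*(d/ax)[...,None]
E
python3 - <<'E'
from h import *
im,d,M,K=wrist("w1");H=hsv(im)
blue=((abs(H[...,0]-112)<14)&(H[...,1]>120)&(H[...,2]>50)).astype(np.uint8)*255
cs,hi=cv2.findContours(blue,cv2.RETR_CCOMP,cv2.CHAIN_APPROX_NONE)
for c,h in zip(cs,hi[0]):
    if len(c)<25: continue
    for z in (.125,.115):
        X=onplane(c[:,0],z,K,M);f=least_squares(lambda q:np.hypot(X[:,0]-q[0],X[:,1]-q[1])-q[2],[.552,-.287,.03],loss='soft_l1',f_scale=.001)
        print('hole' if h[3]>=0 else 'outer',len(c),z,c[:,0].mean(0),f.x.round(4),f.cost)
E
```

```text
t: 1.43
tool_pos: [0.5533, -0.2841, 0.3092]
tool_rot: [-3.14, -0.004, 0.0]
contact_force: [0.1, -0.7, -0.4]
opening: 0.0851
grip_force: 0.0
t: 1.6
tool_pos: [0.5515, -0.2863, 0.3092]
tool_rot: [-3.141, -0.003, 0.002]
contact_force: [-0.3, -0.7, -0.3]
opening: 0.0847
grip_force: 0.0
outer 104 0.125 [ 77.06730769 199.82692308] [ 0.5685 -0.0541  0.0202] 5.614671949959249e-05
outer 104 0.115 [ 77.06730769 199.82692308] [ 0.5665 -0.0465  0.0209] 5.898361607158691e-05
outer 327 0.125 [314.66360856 192.23853211] [ 0.5597 -0.289   0.0408] 0.0026191460064914954
outer 327 0.115 [314.66360856 192.23853211] [ 0.5574 -0.2891  0.0421] 0.0027120662336318044
hole 102 0.125 [317.2254902  217.38235294] [ 0.5493 -0.2895  0.0149] 8.950800267898294e-06
hole 102 0.115 [317.2254902  217.38235294] [ 0.5467 -0.2896  0.0154] 9.48029834628054e-06
```

View pics/w1.png

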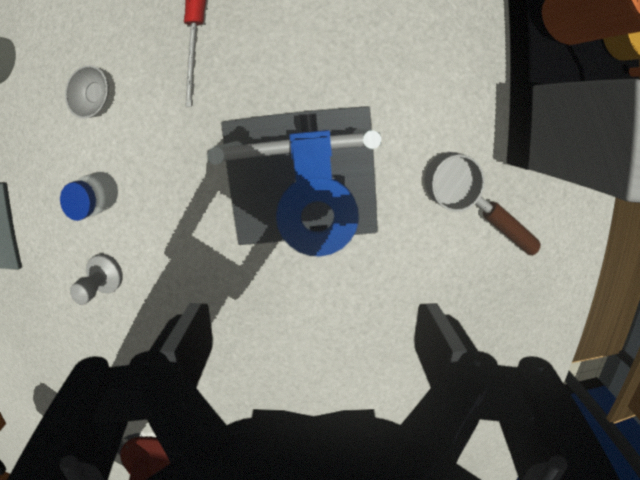

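The wrist view shows the ring hole at (317,217), with the fingers clear of it. Next I go above the mallet and measure it, with a better outer-rim fit as well.

```bash
python3 -m handwheel '[{"tx":-2,"ty":-19,"tz":0,"roll":0},{"tx":-4,"ty":-39,"tz":0,"roll":0},{"tx":-4,"ty":-39,"tz":0,"roll":0},{"tx":-4,"ty":-39,"tz":0,"roll":0},{"tx":-4,"ty":-39,"tz":0,"roll":0},{"tx":-4,"ty":-39,"tz":0,"roll":0},{"tx":-4,"ty":-39,"tz":0,"roll":0},{"tx":-4,"ty":-39,"tz":0,"roll":0},{"tx":-4,"ty":-39,"tz":0,"roll":0},{"tx":-4,"ty":-39,"tz":0,"roll":0},{"tx":-4,"ty":-39,"tz":0,"roll":0},{"tx":-4,"ty":-39,"tz":0,"roll":0}]'
python3 -m handwheel '[{"tx":-4,"ty":-39,"tz":0,"roll":0},{"tx":-4,"ty":-39,"tz":0,"roll":0},{"tx":-4,"ty":-14,"tz":0,"roll":0},{"tx":0,"ty":0,"tz":0,"roll":0},{"tx":0,"ty":0,"tz":0,"roll":0}]'
python3 - <<'E'
from h import *
z=np.load("pics/w1.npz");K=optics.camera_params("wrist")["mtx"];H=hsv(z["im"]);M=z["M"]
blue=((abs(H[...,0]-112)<14)&(H[...,1]>120)&(H[...,2]>50)).astype(np.uint8)*255
blue[:,:250]=0
c=max(cv2.findContours(blue,cv2.RETR_EXTERNAL,cv2.CHAIN_APPROX_NONE)[0],key=len)
X=onplane(c[:,0],.125,K,M);X=X[X[:,0]<.56]
print(least_squares(lambda q:np.hypot(X[:,0]-q[0],X[:,1]-q[1])-q[2],[.552,-.287,.03]).x.round(4))
im,d,M,K=wrist("w2");H=hsv(im);P=wcloud(d,K,M);k=(d>0)&(abs(P[...,0]-.493)<.07)&(abs(P[...,1]-.253)<.05)
for nm,m in dict(top=P[...,2]>.160,black=(P[...,2]>.160)&(H[...,2]<70)).items():
    Q=P[k&m];print(nm,len(Q),np.median(Q,0).round(4),cv2.minAreaRect(Q[:,:2].astype(np.float32)))
E
```

```text
t: 2.65
tool_pos: [0.5042, 0.1617, 0.3102]
tool_rot: [-3.141, 0.003, -0.001]
contact_force: [0.8, -0.6, 0.5]
opening: 0.085
grip_force: 0.0
t: 3.07
tool_pos: [0.4928, 0.2525, 0.3099]
tool_rot: [3.141, 0.0, -0.0]
contact_force: [0.2, 0.4, -0.2]
opening: 0.0849
grip_force: 0.0
[ 0.5497 -0.2894  0.0343]
top 36030 [0.5041 0.2528 0.3718] ((0.49372923374176025, 0.2525709867477417), (0.09332401305437088, 0.08372686803340912), 49.37911605834961)
black 34332 [0.5041 0.2528 0.3725] ((0.49187442660331726, 0.25301265716552734), (0.10043951869010925, 0.06171334907412529), 88.95591735839844)
```

View pics/w2.png

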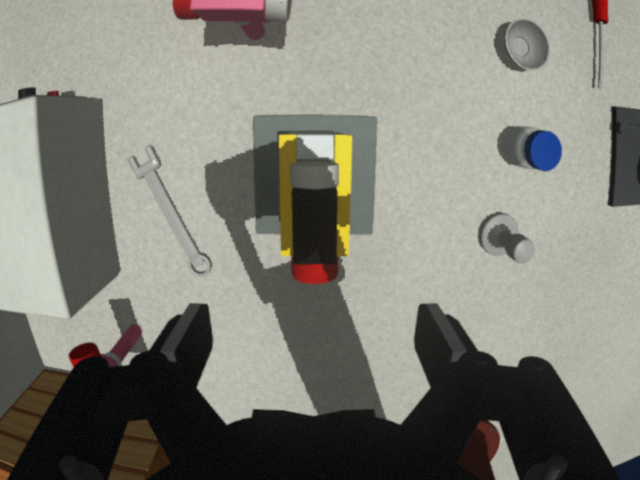

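The head block spans columns 292–338 and rows 187–263, aligned with the image and between the fingers.

```bash
python3 - <<'E'
from h import *
z=np.load("pics/w2.npz");K=optics.camera_params("wrist")["mtx"];H=hsv(z["im"]);M=z["M"];P=wcloud(z["d"],K,M)
k=(abs(P[...,0]-.493)<.07)&(abs(P[...,1]-.253)<.05)&(P[...,2]>.158)&(P[...,2]<.18)
for m in (k,k&(H[...,2]<60)):
    Q=P[m];print(len(Q),np.median(Q,0).round(4),Q.min(0).round(4),Q.max(0).round(4),cv2.minAreaRect(Q[:,:2].astype(np.float32)))
print(onplane([[292,230],[338,230],[315,187],[315,263]],.165,K,M).round(4), ctrl.get_obs()["tool_pos"])
E
```

```text
4884 [0.4966 0.252  0.1647] [0.4457 0.2349 0.158 ] [0.5395 0.269  0.1675] ((0.4926503598690033, 0.25221484899520874), (0.09372756630182266, 0.03391191363334656), 0.9323843717575073)
3313 [0.4946 0.252  0.165 ] [0.4605 0.235  0.1585] [0.5227 0.2688 0.1675] ((0.49153804779052734, 0.251982182264328), (0.062173355370759964, 0.03369852527976036), 0.3425762951374054)
[[0.4908 0.2687 0.165 ]
 [0.4908 0.2339 0.165 ]
 [0.5237 0.2513 0.165 ]
 [0.464  0.2513 0.165 ]] [0.49314506 0.25178443 0.30994411]
```

```bash
python3 -m handwheel '[{"tx":0,"ty":0,"tz":25,"roll":0},{"tx":0,"ty":0,"tz":38,"roll":0},{"tx":0,"ty":0,"tz":38,"roll":0},{"tx":0,"ty":0,"tz":30,"roll":0},{"tx":0,"ty":0,"tz":18,"roll":0},{"tx":0,"ty":0,"tz":9,"roll":0},{"tx":0,"ty":0,"tz":0,"roll":0},{"tx":0,"ty":0,"tz":0,"roll":0}]'
python3 -m handwheel '[{"tx":0,"ty":0,"tz":0,"roll":0},{"tx":0,"ty":0,"tz":0,"roll":0},{"tx":0,"ty":0,"tz":0,"roll":0},{"tx":0,"ty":0,"tz":0,"roll":0},{"tx":0,"ty":0,"tz":0,"roll":0},{"tx":0,"ty":0,"tz":0,"roll":0},{"tx":0,"ty":0,"tz":0,"roll":0},{"tx":0,"ty":0,"tz":0,"roll":0},{"tx":0,"ty":0,"tz":0,"roll":0},{"tx":0,"ty":0,"tz":0,"roll":0}]' 25 60
```

```text
t: 3.78
tool_pos: [0.494, 0.2519, 0.1528]
tool_rot: [-3.141, 0.003, -0.001]
contact_force: [-0.2, 0.7, 0.9]
opening: 0.0847
grip_force: 0.0
t: 4.62
tool_pos: [0.494, 0.2529, 0.1534]
tool_rot: [-3.141, 0.0, -0.003]
contact_force: [0.4, -2.5, 6.1]
opening: 0.0335
grip_force: 60.9
```

```bash
python3 -m handwheel '[{"tx":0,"ty":0,"tz":-5,"roll":0},{"tx":0,"ty":0,"tz":-15,"roll":0},{"tx":0,"ty":0,"tz":-25,"roll":0},{"tx":0,"ty":0,"tz":-25,"roll":0},{"tx":0,"ty":0,"tz":-25,"roll":0},{"tx":0,"ty":0,"tz":-25,"roll":0},{"tx":0,"ty":0,"tz":-20,"roll":0},{"tx":0,"ty":0,"tz":-10,"roll":0},{"tx":0,"ty":0,"tz":0,"roll":0},{"tx":0,"ty":0,"tz":0,"roll":0}]'
python3 - <<'E'
from h import *
im,d=optics.get_image("side");P=cloud("side",d);H=hsv(im)
o=ctrl.get_obs();t=o["tool_pos"];print(t,o["contact_force"],o["wrist_torque"],o["opening"])
m=(abs(H[...,0]-11)<6)&(H[...,1]>150)&(abs(P[...,0]-t[0])<.05)&(abs(P[...,1]-t[1])<.05)
Q=P[m];print(len(Q),Q.min(0),Q.max(0))
for lo in np.arange(.15,.28,.02):
    q=Q[(Q[:,2]>lo)&(Q[:,2]<=lo+.02)]
    if len(q):print(lo.round(2),len(q),q.mean(0).round(4),q[:,0].min().round(4),q[:,0].max().round(4))
E
```

```text
t: 5.45
tool_pos: [0.4929, 0.2527, 0.3008]
tool_rot: [3.141, -0.0, -0.002]
contact_force: [-0.3, 0.8, -4.7]
opening: 0.033
grip_force: 60.3
[0.49246745 0.25255202 0.29963398] [-0.71344572  0.54345551 -3.82588265] [ 0.01131472 -0.01797611  0.00475839] 0.033125191310570685
415 [0.44309238 0.20280419 0.16736595] [0.53553021 0.30236786 0.6036619 ]
0.15 4 [0.4892 0.2642 0.1681] 0.4861 0.4921
0.17 58 [0.4898 0.264  0.18  ] 0.4828 0.4968
0.19 65 [0.4902 0.2635 0.2003] 0.4827 0.5
0.21 68 [0.491  0.2631 0.22  ] 0.4821 0.5
0.23 36 [0.4904 0.2633 0.235 ] 0.4831 0.4998
0.25 57 [0.4908 0.2635 0.2597] 0.482 0.4995
0.27 6 [0.4886 0.271  0.2735] 0.481 0.4957
```

Mallet held upright. I carry it to above the ring.

```bash
python3 -m handwheel '[{"tx":1,"ty":10,"tz":0,"roll":0},{"tx":2,"ty":20,"tz":0,"roll":0},{"tx":3,"ty":30,"tz":0,"roll":0},{"tx":4,"ty":36,"tz":0,"roll":0},{"tx":4,"ty":36,"tz":0,"roll":0},{"tx":4,"ty":36,"tz":0,"roll":0},{"tx":4,"ty":36,"tz":0,"roll":0},{"tx":4,"ty":36,"tz":0,"roll":0},{"tx":4,"ty":36,"tz":0,"roll":0},{"tx":4,"ty":36,"tz":0,"roll":0},{"tx":4,"ty":36,"tz":0,"roll":0},{"tx":4,"ty":36,"tz":0,"roll":0}]'
python3 -m handwheel '[{"tx":4,"ty":36,"tz":0,"roll":0},{"tx":4,"ty":36,"tz":0,"roll":0},{"tx":4,"ty":36,"tz":0,"roll":0},{"tx":3,"ty":30,"tz":0,"roll":0},{"tx":2,"ty":20,"tz":0,"roll":0},{"tx":1,"ty":12,"tz":0,"roll":0},{"tx":0,"ty":0,"tz":0,"roll":0},{"tx":0,"ty":0,"tz":0,"roll":0}]'
python3 - <<'E'
from h import *
im,d=optics.get_image("side");cv2.imwrite("pics/s2.png",im[:,:,::-1]);np.savez("pics/s2.npz",im=im,d=d)
a=cv2.resize(im[60:220,290:410],(450,600),interpolation=cv2.INTER_CUBIC)
im,d=optics.get_image("scene");np.savez("pics/sc2.npz",im=im,d=d)
b=cv2.resize(im[200:340,150:230],(343,600),interpolation=cv2.INTER_CUBIC)
cv2.imwrite("pics/c2.png",np.hstack([a,b])[:,:,::-1]); print(ctrl.get_obs()["tool_pos"])
E
```

```text
t: 6.5
tool_pos: [0.534, -0.1334, 0.2999]
tool_rot: [-3.141, 0.001, 0.005]
contact_force: [1.0, -0.1, -3.8]
opening: 0.0332
grip_force: 60.4
t: 7.17
tool_pos: [0.5525, -0.3011, 0.3005]
tool_rot: [-3.139, 0.002, 0.003]
contact_force: [-0.2, 0.4, -3.9]
opening: 0.0331
grip_force: 60.6
[ 0.55295156 -0.30011187  0.30136104]
```

View pics/c2.png

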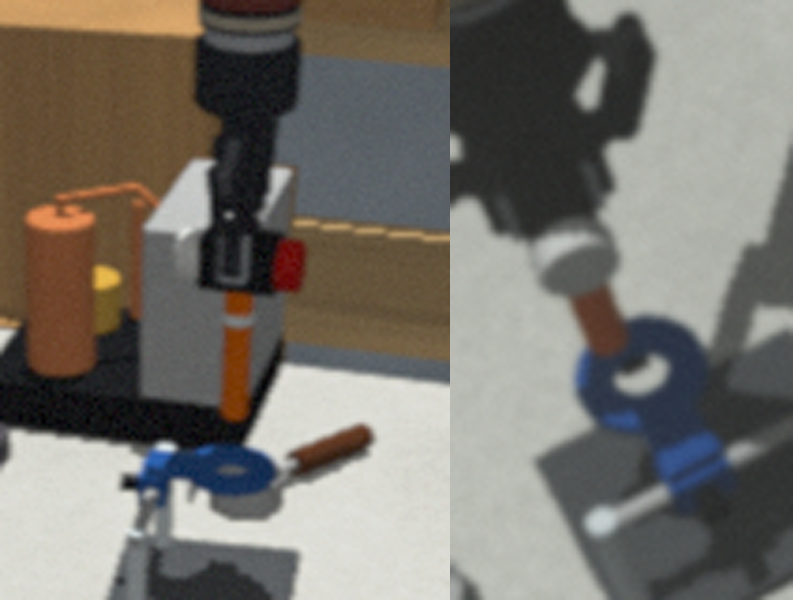

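The side crop shows the handle tip about 40 mm above the ring, lined up in x. The move overshot in y by 11 mm, so I correct that and compare handle and hole within each camera.

```bash
python3 -m handwheel '[{"tx":-0.5,"ty":-4,"tz":0,"roll":0},{"tx":-0.5,"ty":-4,"tz":0,"roll":0},{"tx":-0.5,"ty":-3,"tz":0,"roll":0},{"tx":0,"ty":0,"tz":10,"roll":0},{"tx":0,"ty":0,"tz":10,"roll":0},{"tx":0,"ty":0,"tz":0,"roll":0},{"tx":0,"ty":0,"tz":0,"roll":0},{"tx":0,"ty":0,"tz":0,"roll":0}]'
cat > cmp.py <<'E'
from h import *
ps=[]
for _ in range(1):
    for n in ("side","scene"):
        im,d=optics.get_image(n);t=ctrl.get_obs()["tool_pos"];ps.append(t);P=cloud(n,d);H=hsv(im);p=optics.camera_params(n);K=p["mtx"];E=p["extrinsics"]
        W=np.linalg.inv(E)
        m=((H[...,0]<18)&(H[...,1]>120)&(abs(P[...,0]-t[0])<.03)&(abs(P[...,1]-t[1])<.03)&(P[...,2]>.126)&(P[...,2]<.26))
        m=cv2.morphologyEx(m.astype(np.uint8),cv2.MORPH_OPEN,np.ones((3,3)))>0
        v,u=np.nonzero(m);rows=np.unique(v)
        mid=np.array([[(u[v==r].min()+u[v==r].max())/2,r] for r in rows if (v==r).sum()>3])
        # fit vertical axis (x,y,tilt neglected): lateral only
        right=E[:3,0].copy();right[2]=0;right/=np.linalg.norm(right)
        def proj(X):
            c=W[:3,:3]@X+W[:3,3];return K[0,0]*c[0]/c[2]+K[0,2]
        # lateral offset of axis through TCP that best fits the handle mid-line
        zs=[np.median(P[r,u[v==r],2]) for r in mid[:,1].astype(int)]
        e=lambda q:[proj(np.array([t[0],t[1],z])+right*(q[0]+q[1]*(z-.27)))-x for z,x in zip(zs,mid[:,0])]
        f=least_squares(e,[0,0]);
        print(n,"tcp",t.round(4),"right",right.round(2),"handle lateral off tcp mm",(f.x[0]*1e3).round(2),"tilt",f.x[1].round(4),"at tip z.14:",((f.x[0]-.13*f.x[1])*1e3).round(2),"rows",len(mid))
        z0=np.load(f"pics/{n}0.npz");H=hsv(z0["im"]);b={"scene":(170,260,260,355),"side":(320,172,372,200)}[n]
        P0=cloud(n,z0["d"]);blue=((abs(H[...,0]-112)<14)&(H[...,1]>120)&(H[...,2]>50)&(P0[...,2]>.1)).astype(np.uint8)
        k=np.zeros_like(blue);k[b[1]:b[3],b[0]:b[2]]=1
        cs,hi=cv2.findContours(blue*k,cv2.RETR_CCOMP,cv2.CHAIN_APPROX_NONE)
        c=max((c for c,h in zip(cs,hi[0]) if h[3]>=0),key=len)[:,0].astype(float)
        um=(c[:,0].min()+c[:,0].max())/2
        f2=least_squares(lambda q:[proj(np.array([t[0],t[1],.122])+right*q[0])-um],[0]);print("  hole lateral off tcp mm",(f2.x*1e3).round(2))
E
python3 cmp.py
```

```text
t: 7.93
tool_pos: [0.5515, -0.2902, 0.2814]
tool_rot: [-3.141, 0.001, 0.001]
contact_force: [-0.2, -0.2, -3.2]
opening: 0.0335
grip_force: 60.5
side tcp [ 0.5517 -0.2904  0.282 ] right [-0.96 -0.26  0.  ] handle lateral off tcp mm -0.93 tilt -0.0127 at tip z.14: 0.72 rows 31
  hole lateral off tcp mm [1.63]
scene tcp [ 0.5518 -0.2906  0.2823] right [0.46 0.89 0.  ] handle lateral off tcp mm 11.79 tilt 0.0844 at tip z.14: 0.81 rows 12
  hole lateral off tcp mm [0.66]
```

```bash
python3 -m handwheel '[{"tx":-1,"ty":-0.4,"tz":0,"roll":0},{"tx":0,"ty":0,"tz":4,"roll":0},{"tx":0,"ty":0,"tz":4,"roll":0},{"tx":0,"ty":0,"tz":3,"roll":0},{"tx":0,"ty":0,"tz":2,"roll":0},{"tx":0,"ty":0,"tz":1,"roll":0},{"tx":0,"ty":0,"tz":1,"roll":0},{"tx":0,"ty":0,"tz":1,"roll":0},{"tx":0,"ty":0,"tz":1,"roll":0},{"tx":0,"ty":0,"tz":1,"roll":0},{"tx":0,"ty":0,"tz":1,"roll":0},{"tx":0,"ty":0,"tz":1,"roll":0}]'
python3 -m handwheel '[{"tx":0,"ty":0,"tz":1,"roll":0},{"tx":0,"ty":0,"tz":1,"roll":0},{"tx":0,"ty":0,"tz":1,"roll":0},{"tx":0,"ty":0,"tz":1,"roll":0},{"tx":0,"ty":0,"tz":1,"roll":0},{"tx":0,"ty":0,"tz":1,"roll":0}]'
```

```text
t: 9.03
tool_pos: [0.5507, -0.2898, 0.262]
tool_rot: [3.142, -0.0, 0.0]
contact_force: [0.3, 0.3, -3.5]
opening: 0.033
grip_force: 60.5
t: 9.53
tool_pos: [0.5507, -0.2899, 0.2559]
tool_rot: [3.142, -0.0, -0.0]
contact_force: [-0.3, 0.3, -3.5]
opening: 0.033
grip_force: 60.5
```

```bash
python3 -m handwheel '[{"tx":0,"ty":0,"tz":1,"roll":0},{"tx":0,"ty":0,"tz":1,"roll":0},{"tx":0,"ty":0,"tz":1,"roll":0},{"tx":0,"ty":0,"tz":1,"roll":0},{"tx":0,"ty":0,"tz":1,"roll":0},{"tx":0,"ty":0,"tz":1,"roll":0},{"tx":0,"ty":0,"tz":1,"roll":0},{"tx":0,"ty":0,"tz":1,"roll":0},{"tx":0,"ty":0,"tz":1,"roll":0}]'
python3 -m handwheel '[{"tx":0,"ty":0,"tz":1,"roll":0},{"tx":0,"ty":0,"tz":1,"roll":0},{"tx":0,"ty":0,"tz":1,"roll":0},{"tx":0,"ty":0,"tz":1,"roll":0},{"tx":0,"ty":0,"tz":1,"roll":0},{"tx":0,"ty":0,"tz":1,"roll":0},{"tx":0,"ty":0,"tz":1,"roll":0},{"tx":0,"ty":0,"tz":1,"roll":0},{"tx":0,"ty":0,"tz":1,"roll":0},{"tx":0,"ty":0,"tz":1,"roll":0}]'
```

```text
t: 10.28
tool_pos: [0.5507, -0.2899, 0.2469]
tool_rot: [-3.142, 0.0, 0.0]
contact_force: [-0.0, 0.3, -3.7]
opening: 0.0333
grip_force: 60.5
t: 11.12
tool_pos: [0.5507, -0.2899, 0.2369]
tool_rot: [3.142, -0.0, -0.0]
contact_force: [-0.1, -0.4, -3.6]
opening: 0.0333
grip_force: 60.5
```

```bash
python3 -m handwheel '[{"tx":0,"ty":0,"tz":3,"roll":0},{"tx":0,"ty":0,"tz":4,"roll":0},{"tx":0,"ty":0,"tz":4,"roll":0},{"tx":0,"ty":0,"tz":4,"roll":0},{"tx":0,"ty":0,"tz":4,"roll":0},{"tx":0,"ty":0,"tz":4,"roll":0},{"tx":0,"ty":0,"tz":4,"roll":0},{"tx":0,"ty":0,"tz":4,"roll":0},{"tx":0,"ty":0,"tz":4,"roll":0},{"tx":0,"ty":0,"tz":4,"roll":0},{"tx":0,"ty":0,"tz":3,"roll":0},{"tx":0,"ty":0,"tz":2,"roll":0}]'
python3 cmp.py
```

```text
t: 12.12
tool_pos: [0.5505, -0.2897, 0.1924]
tool_rot: [-3.141, 0.0, 0.001]
contact_force: [0.2, -0.6, -3.6]
opening: 0.0333
grip_force: 60.5
side tcp [ 0.5504 -0.2897  0.1921] right [-0.96 -0.26  0.  ] handle lateral off tcp mm -5.32 tilt -0.0397 at tip z.14: -0.16 rows 6
  hole lateral off tcp mm [0.56]Traceback (most recent call last):
  File "cmp.py", line 16, in <module>
    zs=[np.median(P[r,u[v==r],2]) for r in mid[:,1].astype(int)]
                                           ~~~^^^^^
IndexError: too many indices for array: array is 1-dimensional, but 2 were indexed
```

```bash
python3 -m handwheel '[{"tx":-0.5,"ty":0,"tz":1,"roll":0},{"tx":0,"ty":0,"tz":1,"roll":0},{"tx":0,"ty":0,"tz":1,"roll":0},{"tx":0,"ty":0,"tz":1,"roll":0},{"tx":0,"ty":0,"tz":1,"roll":0},{"tx":0,"ty":0,"tz":1,"roll":0},{"tx":0,"ty":0,"tz":1,"roll":0},{"tx":0,"ty":0,"tz":1,"roll":0},{"tx":0,"ty":0,"tz":1,"roll":0},{"tx":0,"ty":0,"tz":1,"roll":0}]'
python3 -m handwheel '[{"tx":0,"ty":0,"tz":1,"roll":0},{"tx":0,"ty":0,"tz":1,"roll":0},{"tx":0,"ty":0,"tz":1,"roll":0},{"tx":0,"ty":0,"tz":1,"roll":0}]'
python3 -m handwheel '[{"tx":0,"ty":0,"tz":1,"roll":0},{"tx":0,"ty":0,"tz":1,"roll":0},{"tx":0,"ty":0,"tz":1,"roll":0},{"tx":0,"ty":0,"tz":1,"roll":0}]'
```

```text
t: 13.05
tool_pos: [0.5502, -0.2898, 0.1829]
tool_rot: [-3.142, 0.0, 0.0]
contact_force: [-0.0, -0.0, -3.5]
opening: 0.0332
grip_force: 60.5
t: 13.38
tool_pos: [0.5502, -0.2898, 0.1789]
tool_rot: [-3.142, 0.0, 0.0]
contact_force: [-0.0, -0.2, -3.4]
opening: 0.0331
grip_force: 60.5
t: 13.72
tool_pos: [0.5502, -0.2898, 0.1749]
tool_rot: [-3.142, 0.0, 0.0]
contact_force: [-0.1, 0.5, -3.5]
opening: 0.0332
grip_force: 60.5
```

```bash
for i in 1; do python3 -m handwheel '[{"tx":0,"ty":0,"tz":1,"roll":0},{"tx":0,"ty":0,"tz":1,"roll":0},{"tx":0,"ty":0,"tz":1,"roll":0},{"tx":0,"ty":0,"tz":1,"roll":0},{"tx":0,"ty":0,"tz":1,"roll":0},{"tx":0,"ty":0,"tz":1,"roll":0}]'; done
python3 -m handwheel '[{"tx":0,"ty":0,"tz":1,"roll":0},{"tx":0,"ty":0,"tz":1,"roll":0},{"tx":0,"ty":0,"tz":1,"roll":0}]'
```

```text
t: 14.22
tool_pos: [0.5502, -0.2899, 0.1689]
tool_rot: [-3.142, 0.0, 0.0]
contact_force: [0.4, 0.3, -4.1]
opening: 0.0329
grip_force: 60.5
t: 14.47
tool_pos: [0.5502, -0.2899, 0.1669]
tool_rot: [3.141, -0.0, -0.0]
contact_force: [-2.9, 1.7, 3.3]
opening: 0.0336
grip_force: 61.2
```

```bash
python3 -m handwheel '[{"tx":-0.4,"ty":-0.3,"tz":0.7,"roll":0},{"tx":0,"ty":0,"tz":0.7,"roll":0},{"tx":0,"ty":0,"tz":0.7,"roll":0}]'
python3 -m handwheel '[{"tx":0,"ty":0,"tz":0.8,"roll":0},{"tx":0,"ty":0,"tz":0.8,"roll":0},{"tx":0,"ty":0,"tz":0.8,"roll":0}]'
```

```text
t: 14.72
tool_pos: [0.5503, -0.2899, 0.1653]
tool_rot: [3.141, -0.0, 0.003]
contact_force: [-3.5, 1.2, 6.5]
opening: 0.033
grip_force: 61.9
t: 14.97
tool_pos: [0.5502, -0.2898, 0.162]
tool_rot: [3.141, -0.0, 0.002]
contact_force: [-0.9, 0.2, -0.3]
opening: 0.0334
grip_force: 61.1
```

```bash
python3 -m handwheel '[{"tx":0,"ty":0,"tz":0.8,"roll":0},{"tx":0,"ty":0,"tz":0.8,"roll":0},{"tx":0,"ty":0,"tz":0.8,"roll":0},{"tx":0,"ty":0,"tz":0.8,"roll":0},{"tx":0,"ty":0,"tz":0.8,"roll":0}]'
python3 -m handwheel '[{"tx":0,"ty":0,"tz":0.8,"roll":0},{"tx":0,"ty":0,"tz":0.8,"roll":0},{"tx":0,"ty":0,"tz":0.8,"roll":0}]'
```

```text
t: 15.38
tool_pos: [0.5497, -0.2893, 0.1567]
tool_rot: [-3.141, 0.0, 0.001]
contact_force: [1.9, -1.3, -4.2]
opening: 0.0333
grip_force: 60.9
t: 15.63
tool_pos: [0.5495, -0.2891, 0.1549]
tool_rot: [-3.141, 0.0, 0.002]
contact_force: [0.5, -0.3, -4.4]
opening: 0.0328
grip_force: 61.0
```

```bash
python3 -m handwheel '[{"tx":0,"ty":0,"tz":0.7,"roll":0},{"tx":0,"ty":0,"tz":0.7,"roll":0},{"tx":0,"ty":0,"tz":0,"roll":0}]'
python3 -m handwheel '[{"tx":0,"ty":0,"tz":0.7,"roll":0},{"tx":0,"ty":0,"tz":0.7,"roll":0},{"tx":0,"ty":0,"tz":0,"roll":0}]'
```

```text
t: 15.88
tool_pos: [0.5497, -0.2894, 0.1537]
tool_rot: [-3.141, 0.0, 0.0]
contact_force: [0.7, 0.5, -4.7]
opening: 0.0332
grip_force: 61.0
t: 16.13
tool_pos: [0.5498, -0.2896, 0.1535]
tool_rot: [3.142, -0.0, -0.0]
contact_force: [-4.8, 2.9, 3.8]
opening: 0.033
grip_force: 62.0
```

```bash
python3 -m handwheel '[{"tx":0,"ty":0,"tz":0.6,"roll":0},{"tx":0,"ty":0,"tz":0,"roll":0},{"tx":0,"ty":0,"tz":0,"roll":0}]'
```

```text
t: 16.38
tool_pos: [0.5498, -0.2895, 0.1535]
tool_rot: [3.141, -0.0, -0.0]
contact_force: [-5.8, 3.9, 6.3]
opening: 0.033
grip_force: 62.6
```

Firm stop at the expected height. I back off the push, release and look.

```bash
python3 -m handwheel '[{"tx":0,"ty":0,"tz":-0.8,"roll":0},{"tx":0,"ty":0,"tz":0,"roll":0}]'
python3 -m handwheel '[{"tx":0,"ty":0,"tz":0,"roll":0},{"tx":0,"ty":0,"tz":0,"roll":0},{"tx":0,"ty":0,"tz":0,"roll":0},{"tx":0,"ty":0,"tz":0,"roll":0},{"tx":0,"ty":0,"tz":0,"roll":0},{"tx":0,"ty":0,"tz":0,"roll":0},{"tx":0,"ty":0,"tz":0,"roll":0},{"tx":0,"ty":0,"tz":0,"roll":0}]' 85
python3 -m handwheel '[{"tx":0,"ty":0,"tz":-5,"roll":0},{"tx":0,"ty":0,"tz":-15,"roll":0},{"tx":0,"ty":0,"tz":-30,"roll":0},{"tx":0,"ty":0,"tz":-35,"roll":0},{"tx":0,"ty":0,"tz":-35,"roll":0},{"tx":0,"ty":0,"tz":-25,"roll":0},{"tx":0,"ty":0,"tz":-10,"roll":0},{"tx":0,"ty":0,"tz":0,"roll":0},{"tx":0,"ty":0,"tz":0,"roll":0}]'
python3 - <<'E'
from h import *
im,d,M,K=wrist("w3");P=wcloud(d,K,M)
k=(abs(P[...,0]-.55)<.06)&(abs(P[...,1]+.29)<.03)&(P[...,2]>.15)&(P[...,2]<.19)
H=hsv(im);Q=P[k];B=P[k&(H[...,2]<60)]
print(cv2.minAreaRect(Q[:,:2].astype(np.float32)));print("black top plane",np.median(B,0),np.linalg.lstsq(np.c_[B[:,:2]-B[:,:2].mean(0),np.ones(len(B))],B[:,2],rcond=None)[0])
im,d=optics.get_image("side");cv2.imwrite("pics/c3.png",cv2.resize(im[130:240,290:400],(600,600),interpolation=cv2.INTER_CUBIC)[:,:,::-1])
E
```

```text
t: 16.55
tool_pos: [0.55, -0.2897, 0.1536]
tool_rot: [3.141, -0.0, 0.001]
contact_force: [-4.0, 2.7, 5.5]
opening: 0.033
grip_force: 62.2
t: 17.22
tool_pos: [0.5498, -0.2896, 0.1525]
tool_rot: [3.142, -0.0, 0.0]
contact_force: [-0.1, 0.1, 0.1]
opening: 0.0847
grip_force: 0.0
t: 17.97
tool_pos: [0.5496, -0.2895, 0.3068]
tool_rot: [-3.141, 0.0, 0.001]
contact_force: [-1.5, -0.6, 0.2]
opening: 0.085
grip_force: 0.0
((0.5484337210655212, -0.28933486342430115), (0.03703884407877922, 0.09443148970603943), 89.98616027832031)
black top plane [ 0.55082561 -0.28899394  0.16499044] [-0.00248531 -0.00777254  0.16496277]
```

View pics/c3.png

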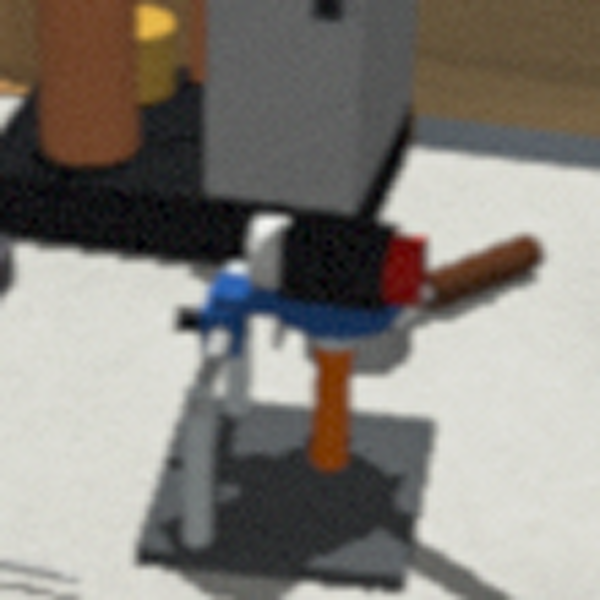

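The mallet is seated: head on the ring, handle below it at (330,400) in the crop, top at z = 0.165, tilt under 0.01 rad, and the gripper clear.

```bash
python3 -c "
from station import ctrl
print(ctrl.finish_job())"
```

```text
the job is handed in; nothing more can be done
None
```

The mallet hangs fully home in the blue ring, upright and released with the gripper clear of it. The job was handed in at about 18 s, with no force reading on the tool above about 10 N and the other bench items left alone.

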